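Tighten the edge clamp and prove the microphone stand holds

ROBOT

A 6-joint arm with a two-finger parallel gripper is mounted at the origin on the work surface. World frame = base frame: x ahead of the robot, y to its left, z up, the work surface at z = 0. Lengths are in m, angles in rad, forces in N, time in s.
With the tool pointing down it reaches from about 0.275 to 0.975 m from the base axis. Payload 8.4 kg.
Tool frame: the origin (TCP) lies at the very end of the fingers, on their centre line; the grasp point (between the pads) lies 19 mm behind it; z points along the fingers, y is the direction in which the jaws open and shut (so a half turn about z gives the same grasp; the last joint's range is limited). The gripper opens to 92 mm and grips with 3 to 60 N. Pads are 20 mm wide; open, the fingers measure 128 mm over their backs; the gripper's body (75 mm by 189 mm) begins 69 mm behind the grasp point.
Start: joints at [-1.178, 0.353, 1.633, -0, 1.155, -0.002], TCP at [0.24, -0.577, 0.215] pointing down, gripper open.
Joint ranges: [-2.63, 2.63], [-0.92, 2.1], [0.06, 2.66], [-1.3, 4.44], [0, 2.69], [-3.02, 3.02]. Speed limits (rad/s): [2.22, 2.22, 2.79, 3.14, 3.14, 3.14].

INTERFACE

Orientations are given as a unit quaternion [w, x, y, z].
In Python, from bench import manip gives the robot as it stands. The module is installed in compiled form; this text tells all that it offers.
- The arm moves only by the tool drive_tool, never from a script. Its argument "series" is one flat list of numbers, 7 for each row, row after row: the shift along the world's x, y, z in cm, then the turn, a rotation vector about the world's x, y, z in rad, then the finger opening in cm, from 0 to 9.19. In form: [tx, ty, tz, wx, wy, wz, gripper, tx, ty, tz, wx, wy, wz, gripper, ...]. A call has exactly 5 rows; each row is the pose to reach, as a shift and turn from the pose commanded when the call began; what a row does not reach only later rows make up. A row lasts 1/10 s, in which the tool goes at most 50 mm and 8.59 degrees, less where a joint would pass 70% of its speed; a pose out of reach is approached as far as the arm can. A call with a gripper value outside its range is refused whole. The fingers move at their own pace and stop on an object; "grip_force" is the grip in N (left out, the last holds). Time passes only in rows, so rows that repeat a pose let the fingers close, or fill a call up. It gives the time, the measured TCP pose, the force and the opening at its end, in the units of the state.
- manip.get_state(): the state, without advancing time (a new reading comes with each control period).
- manip.read_camera(name): name is "scene" or "top"; returns (picture, depth): 384x512x3 uint8, blue, green, red; 384x512 float32, m along the optical axis (not along the pixel's ray), 0 where there is no reading.
- manip.camera_model(name): a dict with "vfov" (degrees; the focal length in pixels is half the picture's height over the tangent of half this angle, whatever the lens; pixels are square), "cx", "cy" (the principal point, pixels), "k1" (the pictures are not rectified: a ray, as slopes to the right and down, at radius r is drawn at 1 + k1 r^2 times it, then the intrinsics apply), "view" (4x4, takes a point from world to camera coordinates). Camera axes: x right, y up, looking along -z (the intrinsics and any distortion apply to the point x, -y, -z); pixel columns grow to the right and rows downward; lengths in m; the calibration is good to about 2 mm. A picture is of the moment at which its call begins. camera_model takes no time and is no camera call.
- manip.finish_job(): hands the job in, once; it reports no verdict.
Trained networks look in the newest picture that a camera, given by its name, has taken for a name from the list of things; names that differ only in an ending like _2 or _b are one class to them, and where a whole thing is asked for, a point or a joint stands for the part that bears it (a point fixed in the world has none). Each returns a list of dicts, best first, with "conf" (0 to 1); they miss things now and then, are a little off and sometimes report something else, mostly with a low value. They report only what shows in the picture. A call takes as long as a camera call.
- manip.recognise(camera, target): "location" ([x, y, z] in m, in world coordinates, good to about 4 mm: the middle of the surface that is visible of it).
- manip.tip_of(camera, target): "location" ([x, y, z] in m, in world coordinates, good to about 4 mm: a listed point, or the origin of a listed thing).
The state is a dict: "clock": time; "qpos": joint angles; "qvel": joint speeds; "joint_torque": joint torques, N m; "eef_pos": TCP position; "ee_rot": TCP orientation; "wrist_force": force on the tool from outside, world axes, zero at the start; "moment": the same for the moment, N m; "width": opening from 0.0 (shut) to 1.0 (fully open).
Only numpy, scipy, OpenCV 4.12 (cv2) and the standard library are available. Lean on these libraries where they do the work, as an engineer would, in place of code of your own. Each camera call takes 0.05 s, during which the arm holds its last target.

TASK

Before the microphone goes on its aluminium stand, wind the crank of the desk-edge clamp clockwise until it comes up hard on the stand's foot. Then pull the stand's upright post straight back along the foot, away from the clamp, with a steady force of about 15 N for a good second, to prove that the clamp holds. Let go and leave the stand where it is, still clamped, without disturbing the other things on the desk.

Things in the scene. Friction and masses are not known exactly. Their poses are not given: they have to be found in the camera images.
- crank_hub (a point): Centre of the crank's hub on the vertical screw axis of the clamp, at the top face of the crank arm (about 103 mm above the desk when the crank joint reads 0). The clamp is a grey C-frame (24 mm wide) round the front edge of the oak desk, edge and spine on the +x side of the screw; its upper arm reaches 66 mm high and its boss 74 mm. The steel crank arm reaches 45 mm from the axis to the axis of the grip. The screw, crank and grip sink together by 0.7 mm per rad of winding.
- grip_mid (a point): Centre, half-way up, of the crank's black upright grip: 20 mm in diameter, 46 mm tall, free to spin about its own vertical axis, 45 mm from the screw axis; its centre is about 25 mm above the top of the crank arm (about 128 mm above the desk when the crank joint reads 0).
- crank (a joint): Angle of the crank in rad: 0 at its widest, growing as it is wound clockwise seen from above, which lowers the screw. It starts between 0.1 and 5 and its pad touches the stand's foot near 10.0; it then bites, turns about another 0.9 rad against slowly rising resistance, and comes up hard. Dry friction of the thread, about 2 to 3 N at the grip, resists winding all the way and keeps the crank where it is left; 7 to 10 N at the grip without further turning is hard tight.
- screw: The steel clamp screw with its 26 mm round pad; origin at the centre of the pad's underside, on the screw axis. It only slides up and down.
- stand: Silver aluminium microphone stand, loose on the desk: a flat foot bar 245 x 45 x 8 mm with an upright post. Origin on the underside of the foot, at the spot under the clamp pad at the start; the foot runs along its x axis from +30 mm (the end under the clamp) to -215 mm; z up. The post stands at x = -155 mm. Held loose, the stand slides on the desk at about 2 to 5 N.
- post_mid (a point): Point on the axis of the stand's round post, 114 mm above the desk, where it is best grasped. The post is 20 mm in diameter and its top is 140 mm above the desk, with an 8 mm stud 10 mm tall on it. Axes as the stand's: -x points away from the clamp, along the foot.
- post (a joint): Shift of the post on its foot in m: the post stands upright on a stiff rubber sandwich mount (a 34 mm rubber block between steel plates, up to 38 mm above the desk) that gives only a millimetre or two in shear under a firm pull along the foot and springs back. 0 at rest, positive away from the clamp (to -x of the stand).
- plant_pot: White ceramic succulent pot, 76 mm across, 60 mm tall, about 100 mm with its plant; origin under its centre. Leave alone.
- figure_case: Grey plastic tin-shaped figurine case, 80 mm across, 96 mm tall; origin under its centre. Leave alone.
- mouse: Black mouse, 115 x 62 x 35 mm; origin under its centre. Leave alone.
- microphone: Microphone lying in its cradle, 151 mm long, 55 mm tall; origin under its centre. Leave alone.
- mug: Blue ceramic mug, 78 mm across, 92 mm tall; origin under its centre. Leave alone.
- controller: Black game controller, about 110 x 180 x 46 mm; origin under its centre. Leave alone.

How it is judged:
By the outcome, as a careful person would: the job done as asked, in the order asked, and still so for the second after the job is handed in, with the robot touching nothing.
It also fails if it takes over 72 s, if anything falls off the work surface, if the arm or the gripper's body presses on something with over 40 N, if the wrist force passes 120 N, or if a joint passes its speed limit or range.

## Working session

There is one attempt and no reset: what is moved stays moved. The work goes in short steps, Python scripts to look and compute and a tool call to move; the robot and the scene stay as the last step left them, time stands still between calls to the robot, and variables do not carry over. Pictures are saved under pics/ and viewed, and the job is handed in when it is done.

Besides the shell and the picture viewer there is one more tool, called as a command line: name --argument value ..., lists and objects as JSON in quotes. drive_tool: Moves the arm, as the interface text tells. Its arguments: {"type":"object","properties":{"series":{"type":"array","items":{"type":"number"}},"grip_force":{"type":"number"}},"required":["series"]}

```bash
mkdir -p pics
cat > h.py <<'E'
from bench import manip
import numpy as np, cv2
def shot(cam,fn):
    im,d=manip.read_camera(cam); cv2.imwrite('pics/'+fn,im); return im,d
E
python3 - <<'E'
from h import *
s=manip.get_state(); print({k:np.round(v,4).tolist() for k,v in s.items()})
for c in ("scene","top"):
    shot(c,c+"0.png"); m=manip.camera_model(c); print({k:np.round(v,3).tolist() for k,v in m.items()})
for c in ("top","scene"):
    for t in ("crank_hub","grip_mid","post_mid","stand","screw"):
        print(c,t,[(np.round(r["location"],4).tolist(),round(r["conf"],2)) for r in manip.tip_of(c,t)[:2]])
print(manip.get_state()["clock"])
E
```

```text
{'clock': 0.0, 'qpos': [-1.1784, 0.3537, 1.6341, 0.0, 1.1552, -0.0024], 'qvel': [-0.0008, -0.0014, -0.0009, -0.0002, -0.0011, 0.0009], 'joint_torque': [0.0014, -59.3844, -33.4214, 0.0697, 0.0232, -0.0001], 'eef_pos': [0.2402, -0.5764, 0.2138], 'ee_rot': [-0.0007, 0.9806, 0.1961, -0.0001], 'wrist_force': [-0.0923, 0.1639, -1.1875], 'moment': [-0.0069, -0.0034, -0.0263], 'width': 1.0033}
{'vfov': 49.207, 'cx': 253.525, 'cy': 188.484, 'k1': -0.054, 'view': [[-0.83, 0.557, -0.012, 0.376], [-0.486, -0.713, 0.505, 0.251], [0.273, 0.425, 0.863, -1.508], [0.0, 0.0, 0.0, 1.0]]}
{'vfov': 51.995, 'cx': 260.987, 'cy': 192.349, 'k1': -0.041, 'view': [[-0.006, -1.0, -0.009, 0.075], [0.997, -0.006, 0.082, -0.511], [-0.082, -0.009, 0.997, -1.168], [0.0, 0.0, 0.0, 1.0]]}
top crank_hub [([0.5943, -0.0059, 0.0986], 0.67)]
top grip_mid [([0.6047, -0.0524, 0.1239], 0.45)]
top post_mid [([0.4422, 0.0213, 0.1155], 0.58)]
top stand [([0.5967, -0.0034, -0.0021], 0.6)]
top screw [([0.4178, 0.2126, -0.0003], 0.73), ([0.5988, -0.0035, -0.0017], 0.6)]
scene crank_hub [([0.5942, -0.0058, 0.1005], 0.45)]
scene grip_mid [([0.6015, -0.0507, 0.1304], 0.56)]
scene post_mid [([0.4412, 0.0202, 0.1153], 0.62)]
scene stand [([0.5962, -0.0025, -0.0015], 0.74)]
scene screw [([0.5957, -0.007, 0.0125], 0.68)]
0.6
```

View pics/top0.png

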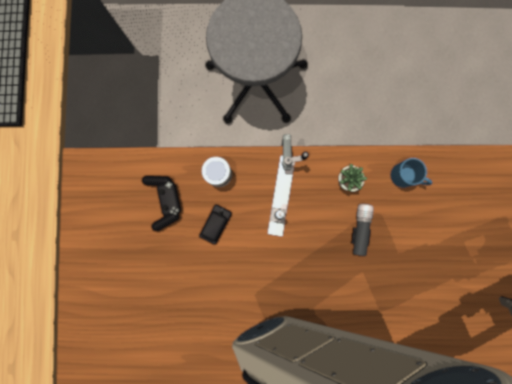

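View pics/scene0.png

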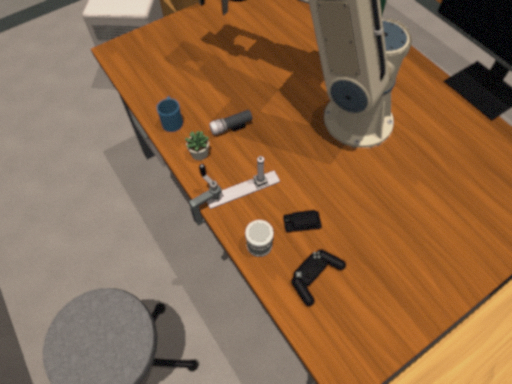

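```bash
cat >> h.py <<'E'
def cloud(cam,d):
    m=manip.camera_model(cam); h,w=d.shape; f=h/2/np.tan(np.radians(m["vfov"])/2)
    K=np.array([[f,0,m["cx"]],[0,f,m["cy"]],[0,0,1.]]); v,u=np.mgrid[:h,:w]
    p=cv2.undistortPoints(np.stack([u,v],-1).reshape(-1,1,2).astype(np.float64),K,np.array([m["k1"],0,0,0.])).reshape(h,w,2)
    c=np.dstack([p[...,0]*d,-p[...,1]*d,-d,np.ones_like(d)]); W=c@np.linalg.inv(m["view"]).T
    W=W[...,:3]; W[d<=0]=np.nan; return W
def avg(t,n=3,cams=("top","scene")):
    for c in cams:
        L=[]
        for i in range(n):
            manip.read_camera(c)
            r=manip.tip_of(c,t)
            if r: L.append(r[0]["location"])
        print(c,t,np.round(L,4).tolist())
E
python3 - <<'E'
from h import *
for c in ("top","scene"):
    im,d=shot(c,c+"1.png"); W=cloud(c,d)
    for nm,ctr,z0,z1,r in (("grip",(.603,-.0515),.125,.17,.03),("hub",(.595,-.0055),.088,.125,.03),("post",(.4417,.0207),.1,.16,.03),("foot",(.5,.01),.004,.02,.25)):
        k=(np.hypot(W[...,0]-ctr[0],W[...,1]-ctr[1])<r)&(W[...,2]>z0)&(W[...,2]<z1)
        P=W[k]; print(c,nm,len(P),P.mean(0).round(4),P.min(0).round(4),P.max(0).round(4))
        if nm!="foot" and len(P)<60: print(P.round(3).tolist())
    y0,x0=(130,250) if c=="top" else (140,180)
    cv2.imwrite('pics/z%s1.png'%c,cv2.resize(im[y0:y0+110,x0:x0+130],None,fx=6,fy=5.4,interpolation=cv2.INTER_CUBIC)[:600,:800])
avg("grip_mid",2);avg("crank_hub",2);avg("post_mid",2)
E
```

```text
top grip 48 [ 0.6018 -0.0467  0.1473] [ 0.5942 -0.0558  0.1264] [ 0.6111 -0.0384  0.1556]
[[0.611, -0.042, 0.147], [0.611, -0.044, 0.15], [0.61, -0.047, 0.152], [0.611, -0.05, 0.15], [0.61, -0.052, 0.152], [0.608, -0.041, 0.15], [0.608, -0.044, 0.15], [0.607, -0.046, 0.153], [0.607, -0.049, 0.153], [0.607, -0.052, 0.152], [0.608, -0.055, 0.148], [0.606, -0.039, 0.144], [0.604, -0.041, 0.153], [0.605, -0.044, 0.148], [0.605, -0.047, 0.151], [0.604, -0.049, 0.155], [0.604, -0.052, 0.153], [0.605, -0.055, 0.151], [0.602, -0.038, 0.151], [0.602, -0.041, 0.151], [0.602, -0.044, 0.153], [0.602, -0.046, 0.152], [0.601, -0.049, 0.156], [0.603, -0.052, 0.148], [0.602, -0.055, 0.152], [0.601, -0.039, 0.14], [0.599, -0.041, 0.152], [0.599, -0.043, 0.154], [0.6, -0.047, 0.149], [0.6, -0.049, 0.15], [0.6, -0.052, 0.148], [0.6, -0.055, 0.149], [0.599, -0.04, 0.136], [0.597, -0.041, 0.146], [0.596, -0.044, 0.153], [0.597, -0.047, 0.151], [0.596, -0.049, 0.152], [0.597, -0.052, 0.151], [0.598, -0.056, 0.14], [0.598, -0.04, 0.128], [0.596, -0.042, 0.138], [0.595, -0.044, 0.143], [0.595, -0.047, 0.147
[... 2782 characters left out ...]
0.129], [0.604, -0.038, 0.129]]
scene hub 74 [ 0.5988 -0.0083  0.1019] [ 0.5858 -0.0352  0.0885] [0.6072 0.0075 0.1129]
scene post 77 [0.4457 0.0267 0.1278] [0.4334 0.0119 0.1013] [0.4535 0.0343 0.1509]
scene foot 1218 [0.4958 0.0368 0.0088] [ 0.2717 -0.2237  0.004 ] [0.6862 0.2595 0.0199]
top grip_mid [[0.6041, -0.051, 0.1247], [0.4167, 0.2144, -0.0007]]
scene grip_mid [[0.6032, -0.0513, 0.1288], [0.4142, 0.2157, 0.0038]]
top crank_hub [[0.5957, -0.0058, 0.096], [0.5995, -0.0082, 0.0987]]
scene crank_hub [[0.5968, -0.0023, 0.1015], [0.597, -0.0038, 0.1023]]
top post_mid [[0.4409, 0.0227, 0.1115], [0.5974, -0.006, 0.0147]]
scene post_mid [[0.5952, -0.0035, -0.0057], [0.4422, 0.0213, 0.1136]]
```

```bash
python3 -c "
import cv2,numpy as np
a=cv2.imread('pics/top1.png')[130:240,250:380];b=cv2.imread('pics/scene1.png')[140:230,180:300]
cv2.imwrite('pics/m1.png',np.hstack([cv2.resize(a,(400,338)),cv2.resize(b,(400,338))]))"
```

```text
(no output)
```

View pics/m1.png

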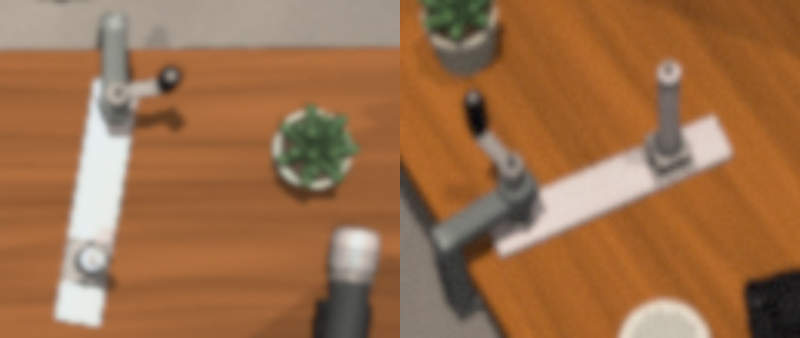

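drive_tool --series '[6, 8.7, 0, 0, 0, -0.14, 4, 10, 14.5, 0, 0, 0, -0.28, 4, 13, 18.9, 0, 0, 0, -0.42, 4, 16, 23.2, 0, 0, 0, -0.567, 4, 18, 26.1, 0, 0, 0, -0.567, 4]' --grip_force 30

```text
clock: 2.4
eef_pos: [0.3812, -0.3726, 0.2148]
ee_rot: [0.0, 0.996, -0.089, 0.0]
wrist_force: [0.7, -0.9, -1.2]
width: 0.585
```

drive_tool --series '[3, 4.4, 0, 0, 0, 0, 4, 6, 8.7, 0, 0, 0, 0, 4, 9, 13, 0, 0, 0, 0, 4, 12, 17.4, 0, 0, 0, 0, 4, 15, 21.7, 0, 0, 0, 0, 4]'

```text
clock: 2.9
eef_pos: [0.5235, -0.1665, 0.2149]
ee_rot: [0.0, 0.996, -0.086, 0.0]
wrist_force: [0.9, -1.1, -1.0]
width: 0.438
```

drive_tool --series '[1.5, 2.0, 0, 0, 0, 0, 4, 2.5, 4, 0, 0, 0, 0, 4, 3.3, 5, 0, 0, 0, 0, 4, 3.3, 5, 0, 0, 0, 0, 4, 3.3, 5, 0, 0, 0, 0, 4]'

```text
clock: 3.4
eef_pos: [0.5552, -0.1189, 0.2145]
ee_rot: [0.0, 0.996, -0.086, -0.0]
wrist_force: [-0.4, 0.2, -0.0]
width: 0.436
```

drive_tool --series '[1.3, 1.9, 0, 0, 0, 0, 4, 2.6, 3.8, 0, 0, 0, 0, 4, 3.8, 5.5, 0, 0, 0, 0, 4, 4.83, 6.99, 0, 0, 0, 0, 4, 4.83, 6.99, 0, 0, 0, 0, 4]'

```text
clock: 3.9
eef_pos: [0.6046, -0.0479, 0.2146]
ee_rot: [-0.0, 0.996, -0.086, 0.0]
wrist_force: [0.2, 0.4, -0.7]
width: 0.436
```

drive_tool --series '[0, 0, 0, 0, 0, 0, 4, 0, 0, 0, 0, 0, 0, 4, 0, 0, 0, 0, 0, 0, 4, 0, 0, 0, 0, 0, 0, 4, 0, 0, 0, 0, 0, 0, 4]'

```text
clock: 4.4
eef_pos: [0.6037, -0.0487, 0.2147]
ee_rot: [0.0, 0.996, -0.086, 0.0]
wrist_force: [0.3, 0.5, -0.0]
width: 0.436
```

Run:
```python
from h import *
im,d=shot("top","top2.png"); im2,_=shot("scene","scene2.png")
cv2.imwrite('pics/m2.png',np.hstack([cv2.resize(im[120:230,240:370],(400,338)),cv2.resize(im2[120:210,160:280],(400,300))[:338].copy() if 0 else cv2.resize(im2[120:210,160:280],(400,338))]))
s=manip.get_state();print(s["eef_pos"],s["width"],s["clock"])
```

```text
[ 0.60375302 -0.04858485  0.21464973] 0.4344418085362723 4.5
```

View pics/m2.png

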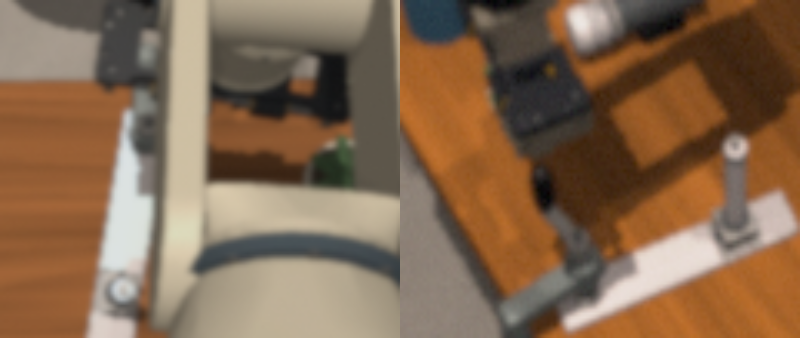

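The gripper hangs over the black grip, which shows at about (545,185) in the right half. I'm descending.

drive_tool --series '[0, 0, -3, 0, 0, 0, 4, 0, 0, -6, 0, 0, 0, 4, 0, 0, -8, 0, 0, 0, 4, 0, 0, -9.2, 0, 0, 0, 4, 0, 0, -9.6, 0, 0, 0, 4]'

```text
clock: 5.0
eef_pos: [0.6032, -0.0484, 0.1175]
ee_rot: [0.0, 0.996, -0.086, -0.001]
wrist_force: [-0.6, 0.5, 0.2]
width: 0.434
```

drive_tool --series '[0, 0, 0, 0, 0, 0, 1.5, 0, 0, 0, 0, 0, 0, 1.5, 0, 0, 0, 0, 0, 0, 1.5, 0, 0, 0, 0, 0, 0, 1.5, 0, 0, 0, 0, 0, 0, 1.5]' --grip_force 25

```text
clock: 5.5
eef_pos: [0.6046, -0.0486, 0.1196]
ee_rot: [0.0, 0.996, -0.086, 0.001]
wrist_force: [0.4, -1.9, 5.4]
width: 0.209
```

Run:
```python
from h import *
im2,_=shot("scene","scene3.png")
cv2.imwrite('pics/m3.png',cv2.resize(im2[120:210,160:280],(720,540)))
s=manip.get_state();print(s["eef_pos"],s["width"],s["clock"],s["wrist_force"])
```

```text
[ 0.6045612  -0.04867148  0.11950939] 0.20601172546668814 5.55 [-0.84906314 -0.46097065  5.81544718]
```

View pics/m3.png

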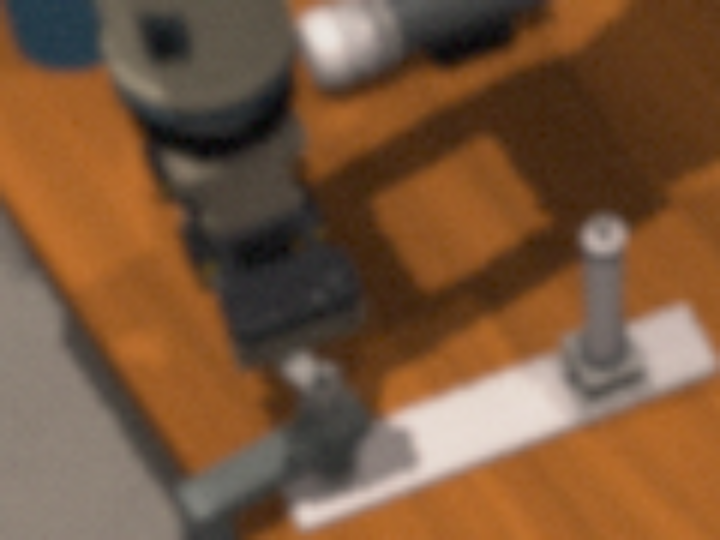

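```bash
cat >> h.py <<'E'
def wind(th0,dths,R=4.5):
    # th0: start angle rad (CCW-positive), dths: clockwise steps per call
    for D in dths:
        L=[]
        for i in range(1,6):
            a=D*i/5
            L.append([round(R*(np.cos(th0-a)-np.cos(th0)),2),round(R*(np.sin(th0-a)-np.sin(th0)),2),round(-.07*a,2)])
        th0-=D; print(L,"-> th",round(th0,3))
E
python3 -c "
from h import *
wind(np.radians(-80.1),[.4,.6,.8,.8])"
```

```text
[[np.float64(-0.36), np.float64(-0.05), -0.01], [np.float64(-0.72), np.float64(-0.07), -0.01], [np.float64(-1.08), np.float64(-0.06), -0.02], [np.float64(-1.43), np.float64(-0.02), -0.02], [np.float64(-1.79), np.float64(0.05), -0.03]] -> th -1.798
[[np.float64(-0.52), np.float64(0.15), -0.01], [np.float64(-1.01), np.float64(0.37), -0.02], [np.float64(-1.48), np.float64(0.64), -0.03], [np.float64(-1.91), np.float64(0.96), -0.03], [np.float64(-2.3), np.float64(1.34), -0.04]] -> th -2.398
[[np.float64(-0.44), np.float64(0.57), -0.01], [np.float64(-0.79), np.float64(1.2), -0.02], [np.float64(-1.03), np.float64(1.87), -0.03], [np.float64(-1.16), np.float64(2.58), -0.04], [np.float64(-1.18), np.float64(3.3), -0.06]] -> th -3.198
[[np.float64(0.1), np.float64(0.71), -0.01], [np.float64(0.31), np.float64(1.4), -0.02], [np.float64(0.62), np.float64(2.05), -0.03], [np.float64(1.04), np.float64(2.63), -0.04], [np.float64(1.54), np.float64(3.15), -0.06]] -> th -3.998
```

drive_tool --series '[-0.36, -0.05, -0.01, 0, 0, 0, 1.5, -0.72, -0.07, -0.01, 0, 0, 0, 1.5, -1.08, -0.06, -0.02, 0, 0, 0, 1.5, -1.43, -0.02, -0.02, 0, 0, 0, 1.5, -1.79, 0.05, -0.03, 0, 0, 0, 1.5]'

```text
clock: 6.05
eef_pos: [0.5869, -0.0482, 0.1192]
ee_rot: [0.0, 0.996, -0.086, 0.001]
wrist_force: [2.1, -1.7, 6.5]
width: 0.209
```

drive_tool --series '[-0.52, 0.15, -0.01, 0, 0, 0, 1.5, -1.01, 0.37, -0.02, 0, 0, 0, 1.5, -1.48, 0.64, -0.03, 0, 0, 0, 1.5, -1.91, 0.96, -0.03, 0, 0, 0, 1.5, -2.3, 1.34, -0.04, 0, 0, 0, 1.5]'

```text
clock: 6.55
eef_pos: [0.5636, -0.0347, 0.1187]
ee_rot: [0.0, 0.996, -0.086, 0.001]
wrist_force: [1.3, -2.0, 5.9]
width: 0.208
```

drive_tool --series '[-0.44, 0.57, -0.01, 0, 0, 0, 1.5, -0.79, 1.2, -0.02, 0, 0, 0, 1.5, -1.03, 1.87, -0.03, 0, 0, 0, 1.5, -1.16, 2.58, -0.04, 0, 0, 0, 1.5, -1.18, 3.3, -0.06, 0, 0, 0, 1.5]'

```text
clock: 7.05
eef_pos: [0.5517, -0.0016, 0.1181]
ee_rot: [0.0, 0.996, -0.086, 0.001]
wrist_force: [2.0, -1.6, 7.0]
width: 0.209
```

drive_tool --series '[0.1, 0.71, -0.01, 0, 0, 0, 1.5, 0.31, 1.4, -0.02, 0, 0, 0, 1.5, 0.62, 2.05, -0.03, 0, 0, 0, 1.5, 1.04, 2.63, -0.04, 0, 0, 0, 1.5, 1.54, 3.15, -0.06, 0, 0, 0, 1.5]'

```text
clock: 7.55
eef_pos: [0.567, 0.0299, 0.1175]
ee_rot: [0.0, 0.996, -0.086, 0.001]
wrist_force: [-0.6, -4.2, 8.5]
width: 0.213
```

```bash
python3 -c "
from h import *
print(manip.get_state()['eef_pos'])
P=np.array([[.6046,-.0486],[.5869,-.0482],[.5636,-.0347],manip.get_state()['eef_pos'][:2]])
from scipy.optimize import least_squares
print(least_squares(lambda c:np.hypot(*(P-c).T)-.045,[.596,-.005]))
np.set_printoptions(legacy='1.25')
wind(-3.998,[.8]*5)"
```

```text
[0.56700226 0.02986456 0.11749258]
     message: `gtol` termination condition is satisfied.
     success: True
      status: 1
         fun: [ 1.102e-04  4.155e-05 -8.967e-05  1.167e-04]
           x: [ 5.966e-01 -4.210e-03]
        cost: 1.777212263254061e-08
         jac: [[-1.779e-01  9.840e-01]
               [ 2.148e-01  9.767e-01]
               [ 7.342e-01  6.789e-01]
               [ 6.554e-01 -7.552e-01]]
        grad: [ 1.545e-10  9.106e-11]
  optimality: 1.5454880311713964e-10
 active_mask: [ 0.000e+00  0.000e+00]
        nfev: 4
        njev: 4
[[0.58, 0.43, -0.01], [1.22, 0.75, -0.02], [1.9, 0.98, -0.03], [2.61, 1.09, -0.04], [3.33, 1.08, -0.06]] -> th -4.798
[[0.71, -0.12, -0.01], [1.39, -0.35, -0.02], [2.03, -0.68, -0.03], [2.6, -1.12, -0.04], [3.1, -1.64, -0.06]] -> th -5.598
[[0.41, -0.59, -0.01], [0.72, -1.24, -0.02], [0.92, -1.93, -0.03], [1.01, -2.64, -0.04], [0.99, -3.36, -0.06]] -> th -6.398
[[-0.14, -0.71, -0.01], [-0.39, -1.38, -0.02], [-0.74, -2.01, -0.03], [-1.19, -2.57, -0.04], [-1.73, -3.05, -0.06]] -> th -7.198
[[-0.6, -0.39, -0.01], [-1.26, -0.68, -0.02], [-1.96, -0.86, -0.03], [-2.67, -0.93, -0.04], [-3.39, -0.89, -0.06]] -> th -7.998
```

drive_tool --series '[0.58, 0.43, 0, 0, 0, 0, 1.5, 1.22, 0.75, 0, 0, 0, 0, 1.5, 1.92, 0.98, 0, 0, 0, 0, 1.5, 2.64, 1.1, 0, 0, 0, 0, 1.5, 3.36, 1.09, 0, 0, 0, 0, 1.5]'

```text
clock: 8.05
eef_pos: [0.5998, 0.0409, 0.1171]
ee_rot: [0.0, 0.996, -0.086, -0.0]
wrist_force: [-2.7, -1.2, 6.4]
width: 0.208
```

drive_tool --series '[0.71, -0.12, -0.01, 0, 0, 0, 1.5, 1.39, -0.35, -0.02, 0, 0, 0, 1.5, 2.03, -0.68, -0.03, 0, 0, 0, 1.5, 2.6, -1.12, -0.04, 0, 0, 0, 1.5, 3.1, -1.64, -0.05, 0, 0, 0, 1.5]'

```text
clock: 8.55
eef_pos: [0.6312, 0.0251, 0.1166]
ee_rot: [-0.001, 0.996, -0.086, -0.0]
wrist_force: [-0.3, 3.1, 5.3]
width: 0.207
```

drive_tool --series '[0.41, -0.59, -0.01, 0, 0, 0, 1.5, 0.72, -1.24, -0.02, 0, 0, 0, 1.5, 0.92, -1.93, -0.03, 0, 0, 0, 1.5, 1.01, -2.64, -0.04, 0, 0, 0, 1.5, 0.99, -3.36, -0.05, 0, 0, 0, 1.5]'

```text
clock: 9.05
eef_pos: [0.6417, -0.0095, 0.1161]
ee_rot: [-0.0, 0.996, -0.086, 0.001]
wrist_force: [2.2, 2.3, 4.4]
width: 0.212
```

```bash
python3 -c "
from h import *
s=manip.get_state();p=s['eef_pos'];print(p,s['wrist_force'],np.arctan2(p[1]+.0042,p[0]-.5966),np.hypot(p[1]+.0042,p[0]-.5966))"
```

```text
[ 0.64169039 -0.00954846  0.11606834] [2.24392028 2.26664935 4.40196564] -0.11806485778751084 0.04540648930156473
```

drive_tool --series '[-0.14, -0.71, -0.01, 0, 0, 0, 1.5, -0.39, -1.38, -0.02, 0, 0, 0, 1.5, -0.74, -2.01, -0.03, 0, 0, 0, 1.5, -1.19, -2.57, -0.04, 0, 0, 0, 1.5, -1.73, -3.05, -0.05, 0, 0, 0, 1.5]'

```text
clock: 9.55
eef_pos: [0.624, -0.0404, 0.1155]
ee_rot: [0.0, 0.996, -0.086, 0.001]
wrist_force: [2.6, 2.5, 4.7]
width: 0.207
```

```bash
cat >> h.py <<'E'
np.set_printoptions(legacy='1.25')
def st():
    s=manip.get_state();p=s['eef_pos'];f=s['wrist_force'];dx,dy=p[0]-.5966,p[1]+.0042
    th=np.arctan2(dy,dx);t=np.array([np.sin(th),-np.cos(th)])
    print(s['clock'],p.round(4),f.round(1),"th",round(th,3),round(th-2*np.pi,3),"R",round(np.hypot(dx,dy),4),"resist",round(-f[:2]@t,2),"radial",round(f[0]*np.cos(th)+f[1]*np.sin(th),2))
E
python3 -c "
from h import *
st(); wind(-7.198,[.6]*8)"
```

```text
9.55 [ 0.624  -0.0404  0.1155] [2.6 2.5 4.7] th -0.924 -7.207 R 0.0454 resist 3.58 radial -0.44
[[-0.45, -0.3, -0.01], [-0.93, -0.55, -0.02], [-1.43, -0.74, -0.03], [-1.96, -0.86, -0.03], [-2.49, -0.93, -0.04]] -> th -7.798
[[-0.54, 0.0, -0.01], [-1.08, 0.07, -0.02], [-1.6, 0.2, -0.03], [-2.1, 0.39, -0.03], [-2.58, 0.64, -0.04]] -> th -8.398
[[-0.44, 0.31, -0.01], [-0.85, 0.66, -0.02], [-1.21, 1.07, -0.03], [-1.51, 1.51, -0.03], [-1.77, 1.99, -0.04]] -> th -8.998
[[-0.19, 0.5, -0.01], [-0.33, 1.03, -0.02], [-0.39, 1.56, -0.03], [-0.4, 2.1, -0.03], [-0.34, 2.64, -0.04]] -> th -9.598
[[0.12, 0.53, -0.01], [0.31, 1.03, -0.02], [0.56, 1.51, -0.03], [0.86, 1.96, -0.03], [1.21, 2.37, -0.04]] -> th -10.198
[[0.4, 0.36, -0.01], [0.84, 0.68, -0.02], [1.31, 0.93, -0.03], [1.82, 1.13, -0.03], [2.34, 1.27, -0.04]] -> th -10.798
[[0.53, 0.07, -0.01], [1.07, 0.08, -0.02], [1.61, 0.03, -0.03], [2.14, -0.09, -0.03], [2.65, -0.27, -0.04]] -> th -11.398
[[0.48, -0.24, -0.01], [0.93, -0.54, -0.02], [1.35, -0.89, -0.03], [1.71, -1.28, -0.03], [2.03, -1.72, -0.04]] -> th -11.998
```

drive_tool --series '[-0.45, -0.3, -0.01, 0, 0, 0, 1.5, -0.93, -0.55, -0.02, 0, 0, 0, 1.5, -1.43, -0.74, -0.03, 0, 0, 0, 1.5, -1.96, -0.86, -0.03, 0, 0, 0, 1.5, -2.49, -0.93, -0.04, 0, 0, 0, 1.5]'

```text
clock: 10.05
eef_pos: [0.5988, -0.0494, 0.115]
ee_rot: [0.0, 0.996, -0.086, 0.0]
wrist_force: [2.4, 0.8, 4.4]
width: 0.212
```

drive_tool --series '[-0.54, 0, -0.01, 0, 0, 0, 1.5, -1.08, 0.07, -0.02, 0, 0, 0, 1.5, -1.6, 0.2, -0.03, 0, 0, 0, 1.5, -2.1, 0.39, -0.03, 0, 0, 0, 1.5, -2.58, 0.64, -0.04, 0, 0, 0, 1.5]'

```text
clock: 10.55
eef_pos: [0.5729, -0.0427, 0.1145]
ee_rot: [0.0, 0.996, -0.086, 0.0]
wrist_force: [2.5, 1.2, 5.4]
width: 0.21
```

```bash
python3 -c "
from h import *
st()"
```

```text
10.55 [ 0.5729 -0.0427  0.1145] [2.5 1.2 5.4] th -2.122 -8.405 R 0.0452 resist 1.52 radial -2.35
```

drive_tool --series '[-0.44, 0.31, -0.01, 0, 0, 0, 1.5, -0.85, 0.66, -0.02, 0, 0, 0, 1.5, -1.21, 1.07, -0.03, 0, 0, 0, 1.5, -1.51, 1.51, -0.03, 0, 0, 0, 1.5, -1.77, 1.99, -0.04, 0, 0, 0, 1.5]'

```text
clock: 11.05
eef_pos: [0.5554, -0.0225, 0.1141]
ee_rot: [0.0, 0.996, -0.086, 0.0]
wrist_force: [3.7, -1.0, 4.6]
width: 0.212
```

```bash
python3 -c "
from h import *
st()"
```

```text
11.05 [ 0.5554 -0.0225  0.1141] [ 3.7 -1.   4.6] th -2.724 -9.007 R 0.0451 resist 2.43 radial -2.99
```

drive_tool --series '[-0.19, 0.5, -0.01, 0, 0, 0, 1.5, -0.33, 1.03, -0.02, 0, 0, 0, 1.5, -0.39, 1.56, -0.03, 0, 0, 0, 1.5, -0.4, 2.1, -0.03, 0, 0, 0, 1.5, -0.34, 2.64, -0.04, 0, 0, 0, 1.5]'

```text
clock: 11.55
eef_pos: [0.5521, 0.0039, 0.1136]
ee_rot: [0.0, 0.996, -0.086, 0.0]
wrist_force: [4.7, -3.9, 4.3]
width: 0.211
```

```bash
python3 -c "
from h import *
st()"
```

```text
11.55 [0.5521 0.0039 0.1136] [ 4.7 -3.9  4.3] th 2.961 -3.322 R 0.0452 resist 2.94 radial -5.32
```

drive_tool --series '[0.15, 0.53, -0.01, 0, 0, 0, 1.5, 0.36, 1.03, -0.02, 0, 0, 0, 1.5, 0.62, 1.5, -0.03, 0, 0, 0, 1.5, 0.93, 1.94, -0.03, 0, 0, 0, 1.5, 1.28, 2.34, -0.04, 0, 0, 0, 1.5]'

```text
clock: 12.05
eef_pos: [0.564, 0.0271, 0.1132]
ee_rot: [0.001, 0.996, -0.086, -0.001]
wrist_force: [0.9, -3.6, 9.1]
width: 0.209
```

```bash
python3 -c "
from h import *
st(); wind(-10.198,[.3]*8)"
```

```text
12.05 [0.564  0.0271 0.1132] [ 0.9 -3.6  9.1] th 2.377 -3.906 R 0.0452 resist 1.97 radial -3.16
[[0.19, 0.19, -0.0], [0.4, 0.36, -0.01], [0.61, 0.53, -0.01], [0.84, 0.68, -0.02], [1.07, 0.81, -0.02]] -> th -10.498
[[0.24, 0.12, -0.0], [0.49, 0.23, -0.01], [0.74, 0.32, -0.01], [1.0, 0.4, -0.02], [1.26, 0.46, -0.02]] -> th -10.798
[[0.27, 0.05, -0.0], [0.53, 0.07, -0.01], [0.8, 0.09, -0.01], [1.07, 0.08, -0.02], [1.34, 0.06, -0.02]] -> th -11.098
[[0.27, -0.04, -0.0], [0.53, -0.09, -0.01], [0.79, -0.15, -0.01], [1.05, -0.24, -0.02], [1.3, -0.34, -0.02]] -> th -11.398
[[0.25, -0.11, -0.0], [0.48, -0.24, -0.01], [0.71, -0.38, -0.01], [0.93, -0.54, -0.02], [1.14, -0.71, -0.02]] -> th -11.698
[[0.2, -0.18, -0.0], [0.39, -0.37, -0.01], [0.57, -0.58, -0.01], [0.73, -0.79, -0.02], [0.89, -1.01, -0.02]] -> th -11.998
[[0.14, -0.23, -0.0], [0.26, -0.47, -0.01], [0.37, -0.72, -0.01], [0.47, -0.97, -0.02], [0.55, -1.23, -0.02]] -> th -12.298
[[0.06, -0.26, -0.0], [0.11, -0.53, -0.01], [0.14, -0.8, -0.01], [0.16, -1.07, -0.02], [0.16, -1.34, -0.02]] -> th -12.598
```

drive_tool --series '[0.2, 0.18, 0, 0, 0, 0, 1.5, 0.41, 0.35, 0, 0, 0, 0, 1.5, 0.63, 0.51, 0, 0, 0, 0, 1.5, 0.86, 0.65, 0, 0, 0, 0, 1.5, 1.1, 0.78, 0, 0, 0, 0, 1.5]'

```text
clock: 12.55
eef_pos: [0.5742, 0.0349, 0.1132]
ee_rot: [0.0, 0.996, -0.086, -0.002]
wrist_force: [-3.0, -2.6, 11.8]
width: 0.211
```

```bash
python3 -c "
from h import *
st()"
```

```text
12.55 [0.5742 0.0349 0.1132] [-3.  -2.6 11.8] th 2.091 -4.192 R 0.0451 resist 3.92 radial -0.72
```

drive_tool --series '[0.24, 0.12, 0, 0, 0, 0, 1.5, 0.49, 0.23, -0.01, 0, 0, 0, 1.5, 0.74, 0.32, -0.01, 0, 0, 0, 1.5, 1.0, 0.4, -0.02, 0, 0, 0, 1.5, 1.26, 0.46, -0.02, 0, 0, 0, 1.5]'

```text
clock: 13.05
eef_pos: [0.5866, 0.0398, 0.1131]
ee_rot: [0.0, 0.996, -0.086, -0.002]
wrist_force: [-3.8, -0.6, 12.4]
width: 0.207
```

```bash
python3 -c "
from h import *
st()"
```

```text
13.05 [0.5866 0.0398 0.1131] [-3.8 -0.6 12.4] th 1.795 -4.488 R 0.0451 resist 3.86 radial 0.25
```

drive_tool --series '[0.27, 0.05, 0.02, 0, 0, 0, 1.5, 0.53, 0.07, 0.04, 0, 0, 0, 1.5, 0.8, 0.09, 0.05, 0, 0, 0, 1.5, 1.07, 0.08, 0.05, 0, 0, 0, 1.5, 1.34, 0.06, 0.05, 0, 0, 0, 1.5]'

```text
clock: 13.55
eef_pos: [0.595, 0.0408, 0.1126]
ee_rot: [0.0, 0.996, -0.086, -0.007]
wrist_force: [-21.8, 3.8, 24.4]
width: 0.214
```

```bash
python3 -c "
from h import *
st()"
```

```text
13.55 [0.595  0.0408 0.1126] [-21.8   3.8  24.4] th 1.607 -4.676 R 0.0451 resist 21.61 radial 4.59
```

drive_tool --series '[-0.1, 0, 0.0, 0, 0, 0, 1.5, -0.2, 0, 0, 0, 0, 0, 1.5, -0.3, 0, 0, 0, 0, 0, 1.5, -0.3, 0, 0, 0, 0, 0, 1.5, -0.3, 0, 0, 0, 0, 0, 1.5]'

```text
clock: 14.05
eef_pos: [0.5939, 0.0409, 0.1129]
ee_rot: [0.0, 0.996, -0.086, -0.005]
wrist_force: [-11.7, 1.9, 15.6]
width: 0.208
```

```bash
python3 -c "
from h import *
st()"
```

```text
14.05 [0.5939 0.0409 0.1129] [-11.7   1.9  15.6] th 1.63 -4.653 R 0.0451 resist 11.57 radial 2.64
```

drive_tool --series '[-0.15, 0, 0.05, 0, 0, 0, 1.5, -0.28, 0, 0.1, 0, 0, 0, 1.5, -0.28, 0, 0.1, 0, 0, 0, 4, -0.28, 0, 0.1, 0, 0, 0, 4, -0.28, 0, 0.1, 0, 0, 0, 4]'

```text
clock: 14.55
eef_pos: [0.5955, 0.0403, 0.114]
ee_rot: [0.0, 0.996, -0.086, -0.001]
wrist_force: [-1.0, 0.3, -0.7]
width: 0.429
```

drive_tool --series '[0, 0, 1, 0, 0, 0, 4, 0, 0, 3, 0, 0, 0, 4, 0, 0, 6, 0, 0, 0, 4, 0, 0, 8, 0, 0, 0, 4, 0, 0, 9, 0, 0, 0, 4]'

```text
clock: 15.05
eef_pos: [0.597, 0.0402, 0.2072]
ee_rot: [-0.0, 0.996, -0.086, 0.002]
wrist_force: [0.1, 0.1, -0.8]
width: 0.434
```

Run:
```python
from h import *
im2,_=shot("scene","scene4.png")
cv2.imwrite('pics/m4.png',cv2.resize(im2[120:210,160:280],(720,540)))
st(); avg("grip_mid",2); avg("post_mid",2); avg("crank_hub",1)
```

```text
15.1 [0.5973 0.0403 0.2078] [ 0.4 -0.8  1.3] th 1.554 -4.729 R 0.0445 resist -0.37 radial -0.84
top grip_mid [[0.5923, 0.0386, 0.1214], [0.593, 0.0376, 0.1182]]
scene grip_mid [[0.5914, 0.0393, 0.124], [0.5447, -0.1955, -0.0028]]
top post_mid [[0.4193, 0.2136, -0.0027]]
scene post_mid [[0.4409, 0.022, 0.1142], [0.4442, 0.0199, 0.1129]]
top crank_hub [[0.5974, -0.0059, 0.0905]]
scene crank_hub [[0.595, -0.0047, 0.095]]
```

View pics/m4.png

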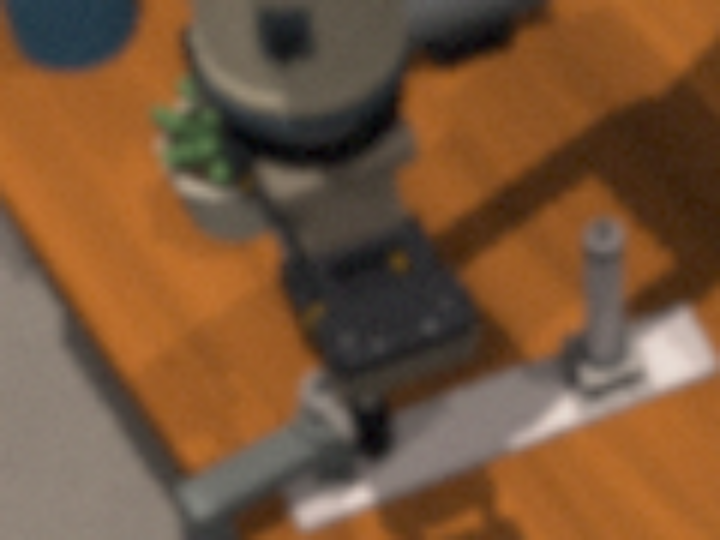

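drive_tool --series '[-2.5, -0.3, 0, 0, 0, 0, 4, -6, -0.7, 0, 0, 0, 0, 4, -10, -1.2, 0, 0, 0, 0, 4, -13.5, -1.6, 0, 0, 0, 0, 4, -15.5, -1.83, 0, 0, 0, 0, 4]'

```text
clock: 16.6
eef_pos: [0.4382, 0.0216, 0.2043]
ee_rot: [0.0, 0.996, -0.086, -0.001]
wrist_force: [-0.1, 0.3, 0.4]
width: 0.437
```

drive_tool --series '[0, 0, 0, 0, 0, 0, 4, 0, 0, 0, 0, 0, 0, 4, 0, 0, 0, 0, 0, 0, 4, 0, 0, -1, 0, 0, 0, 4, 0, 0, -2, 0, 0, 0, 4]'

```text
clock: 17.1
eef_pos: [0.4416, 0.022, 0.1836]
ee_rot: [-0.0, 0.996, -0.086, 0.0]
wrist_force: [0.5, -0.1, 0.5]
width: 0.434
```

Run:
```python
from h import *
im2,_=shot("scene","scene5.png")
cv2.imwrite('pics/m5.png',cv2.resize(im2[120:210,200:320],(720,540)))
st()
```

```text
17.15 [0.4402 0.0219 0.1819] [-0.1 -0.7 -1.4] th 2.976 -3.307 R 0.1586 resist 0.73 radial 0.02
```

View pics/m5.png

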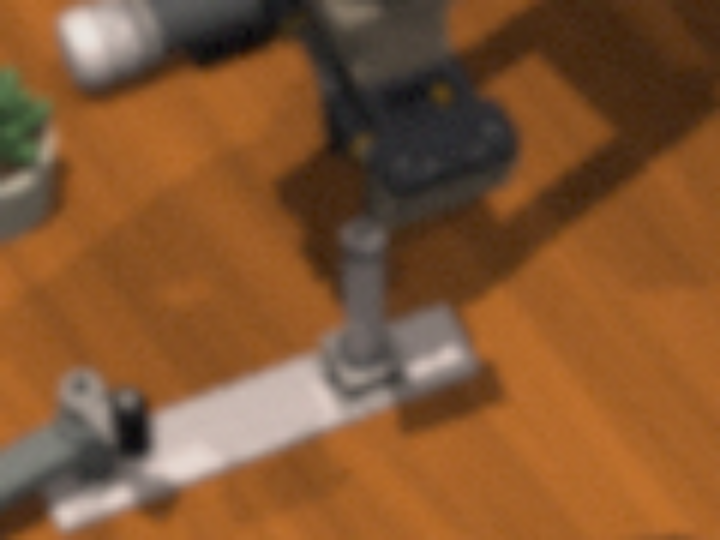

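Run:
```python
from h import *
m=manip.camera_model("scene"); f=192/np.tan(np.radians(m["vfov"])/2)
K=np.array([[f,0,m["cx"]],[0,f,m["cy"]],[0,0,1.]]);F=np.diag([1,-1,-1.,1])@np.array(m["view"])
def pj(p): return ((cv2.projectPoints(np.array([p],float),cv2.Rodrigues(F[:3,:3])[0],F[:3,3],K,np.array([m["k1"],0,0,0]))[0].ravel()-[200,120])*6).round()
t=manip.get_state()["eef_pos"]
u=np.array([-.172,-.985,0])
for n,p in dict(tcp=t,tcpup=t+[0,0,.03],bodynear=t+[0,0,.088]-u*.0945,bodyfar=t+[0,0,.088]+u*.0945,f1=t-u*.03,f2=t+u*.03,posttop=[.442,.022,.14],stud=[.442,.022,.15],foot=[.442,.022,.0]).items(): print(n,pj(p))
manip.read_camera("scene");print(manip.recognise("scene","post_mid"))
```

```text
tcp [364. 179.]
tcpup [364. 142.]
bodynear [454. 222.]
bodyfar [282. -78.]
f1 [390. 225.]
f2 [339. 133.]
posttop [361. 229.]
stud [361. 218.]
foot [361. 374.]
[{'location': [0.447, 0.0294, 0.0683], 'conf': 0.8}, {'location': [0.4762, 0.0223, 0.0042], 'conf': 0.67}]
```

drive_tool --series '[0, 0, -2.5, 0, 0, 0, 4, 0, 0, -5, 0, 0, 0, 4, 0, 0, -7, 0, 0, 0, 4, 0, 0, -8.2, 0, 0, 0, 4, 0, 0, -8.7, 0, 0, 0, 4]'

```text
clock: 17.75
eef_pos: [0.4405, 0.0219, 0.0965]
ee_rot: [0.0, 0.996, -0.086, -0.001]
wrist_force: [0.2, -0.3, -0.1]
width: 0.432
```

drive_tool --series '[0, 0, 0, 0, 0, 0, 1.5, 0, 0, 0, 0, 0, 0, 1.5, 0, 0, 0, 0, 0, 0, 1.5, 0, 0, 0, 0, 0, 0, 1.5, 0, 0, 0, 0, 0, 0, 1.5]' --grip_force 40

```text
clock: 18.25
eef_pos: [0.4417, 0.0223, 0.0982]
ee_rot: [-0.0, 0.996, -0.086, 0.001]
wrist_force: [0.2, 6.1, 5.4]
width: 0.208
```

```bash
cat >> h.py <<'E'
def pull():
    s=manip.get_state();f=s['wrist_force'];d=np.array([-.986,.167])
    p=s['eef_pos'];print(s['clock'],p.round(4),f.round(1),"pull",round(-f[:2]@d,2),"side",round(f[0]*.167+f[1]*.986,2),s['width'].round(3), "along",round(1000*(p[:2]-[.442,.022])@d,2))
E
python3 -c "
from h import *
pull()"
```

```text
Traceback (most recent call last):
  File "h.py", line 34, in pull
    p=s['eef_pos'];print(s['clock'],p.round(4),f.round(1),"pull",round(-f[:2]@d,2),"side",round(f[0]*.167+f[1]*.986,2),s['width'].round(3), "along",round(1000*(p[:2]-[.442,.022])@d,2))
                                                                                                                       ^^^^^^^^^^^^^^^^
AttributeError: 'float' object has no attribute 'round'
```

drive_tool --series '[0, 0.08, 0, 0, 0, 0, 1.5, -0.05, 0.16, 0, 0, 0, 0, 1.5, -0.1, 0.17, 0, 0, 0, 0, 1.5, -0.15, 0.18, 0, 0, 0, 0, 1.5, -0.15, 0.18, 0, 0, 0, 0, 1.5]'

```text
clock: 18.75
eef_pos: [0.4411, 0.0227, 0.0983]
ee_rot: [0.001, 0.996, -0.085, 0.002]
wrist_force: [3.6, -5.9, 2.8]
width: 0.206
```

```bash
sed -i "s/s\['width'\].round(3)/round(s['width'],3)/" h.py; python3 -c "
from h import *
pull()"
```

```text
18.75 [0.4411 0.0227 0.0983] [ 3.6 -5.9  2.8] pull 4.49 side -5.19 0.206 along 1.0
```

drive_tool --series '[-0.07, -0.04, 0, 0, 0, 0, 1.5, -0.14, -0.07, 0, 0, 0, 0, 1.5, -0.21, -0.06, 0, 0, 0, 0, 1.5, -0.28, -0.05, 0, 0, 0, 0, 1.5, -0.28, -0.05, 0, 0, 0, 0, 1.5]'

```text
clock: 19.25
eef_pos: [0.4402, 0.0227, 0.0983]
ee_rot: [0.0, 0.996, -0.086, 0.004]
wrist_force: [11.6, -1.7, -6.5]
width: 0.208
```

```bash
python3 -c "
from h import *
pull()"
```

```text
19.25 [0.4402 0.0227 0.0983] [11.6 -1.7 -6.5] pull 11.75 side 0.3 0.208 along 1.9
```

drive_tool --series '[-0.04, 0.01, -0.02, 0, 0, 0, 1.5, -0.08, 0.02, -0.04, 0, 0, 0, 1.5, -0.12, 0.02, -0.05, 0, 0, 0, 1.5, -0.12, 0.02, -0.05, 0, 0, 0, 1.5, -0.12, 0.02, -0.05, 0, 0, 0, 1.5]'

```text
clock: 19.75
eef_pos: [0.44, 0.0228, 0.0983]
ee_rot: [0.0, 0.996, -0.086, 0.004]
wrist_force: [13.1, -3.2, -3.7]
width: 0.209
```

```bash
python3 -c "
from h import *
pull()"
```

```text
19.75 [0.44   0.0228 0.0983] [13.1 -3.2 -3.7] pull 13.44 side -1.01 0.209 along 2.08
```

Small top-up to about 15 N, then hold for over a second.

drive_tool --series '[-0.06, 0, 0, 0, 0, 0, 1.5, -0.06, 0, 0, 0, 0, 0, 1.5, -0.06, 0, 0, 0, 0, 0, 1.5, -0.06, 0, 0, 0, 0, 0, 1.5, -0.06, 0, 0, 0, 0, 0, 1.5]'

```text
clock: 20.25
eef_pos: [0.4398, 0.0228, 0.0983]
ee_rot: [0.0, 0.996, -0.086, 0.005]
wrist_force: [14.1, -2.8, -5.5]
width: 0.21
```

```bash
python3 -c "
from h import *
pull()"
```

```text
20.25 [0.4398 0.0228 0.0983] [14.1 -2.8 -5.5] pull 14.37 side -0.38 0.21 along 2.27
```

drive_tool --series '[0, 0, 0, 0, 0, 0, 1.5, 0, 0, 0, 0, 0, 0, 1.5, 0, 0, 0, 0, 0, 0, 1.5, 0, 0, 0, 0, 0, 0, 1.5, 0, 0, 0, 0, 0, 0, 1.5]'

```text
clock: 20.75
eef_pos: [0.4398, 0.0228, 0.0983]
ee_rot: [0.0, 0.996, -0.086, 0.005]
wrist_force: [13.2, -3.2, -5.4]
width: 0.211
```

```bash
python3 -c "
from h import *
pull()"
```

```text
20.75 [0.4398 0.0228 0.0983] [13.2 -3.2 -5.4] pull 13.6 side -0.99 0.211 along 2.26
```

drive_tool --series '[0, 0, 0, 0, 0, 0, 1.5, 0, 0, 0, 0, 0, 0, 1.5, 0, 0, 0, 0, 0, 0, 1.5, 0, 0, 0, 0, 0, 0, 1.5, 0, 0, 0, 0, 0, 0, 1.5]'

```text
clock: 21.25
eef_pos: [0.4398, 0.0228, 0.0983]
ee_rot: [0.0, 0.996, -0.086, 0.005]
wrist_force: [14.8, -3.8, -5.1]
width: 0.21
```

```bash
python3 -c "
from h import *
pull()"
```

```text
21.25 [0.4398 0.0228 0.0983] [14.8 -3.8 -5.1] pull 15.22 side -1.31 0.21 along 2.27
```

drive_tool --series '[-0.03, 0, 0, 0, 0, 0, 1.5, -0.03, 0, 0, 0, 0, 0, 1.5, -0.03, 0, 0, 0, 0, 0, 1.5, -0.03, 0, 0, 0, 0, 0, 1.5, -0.03, 0, 0, 0, 0, 0, 1.5]'

```text
clock: 21.75
eef_pos: [0.4397, 0.0228, 0.0983]
ee_rot: [0.0, 0.996, -0.086, 0.005]
wrist_force: [14.2, -2.9, -6.2]
width: 0.21
```

drive_tool --series '[0, 0, 0, 0, 0, 0, 1.5, 0, 0, 0, 0, 0, 0, 1.5, 0, 0, 0, 0, 0, 0, 1.5, 0, 0, 0, 0, 0, 0, 1.5, 0, 0, 0, 0, 0, 0, 1.5]'

```text
clock: 22.25
eef_pos: [0.4397, 0.0228, 0.0983]
ee_rot: [0.0, 0.996, -0.086, 0.005]
wrist_force: [14.7, -2.9, -7.0]
width: 0.211
```

drive_tool --series '[0, 0, 0, 0, 0, 0, 1.5, 0, 0, 0, 0, 0, 0, 1.5, 0, 0, 0, 0, 0, 0, 1.5, 0, 0, 0, 0, 0, 0, 1.5, 0, 0, 0, 0, 0, 0, 1.5]'

```text
clock: 22.75
eef_pos: [0.4397, 0.0228, 0.0983]
ee_rot: [0.0, 0.996, -0.086, 0.005]
wrist_force: [14.7, -3.3, -6.5]
width: 0.211
```

```bash
python3 -c "
from h import *
pull()"
```

```text
22.75 [0.4397 0.0228 0.0983] [14.7 -3.3 -6.5] pull 15.04 side -0.8 0.211 along 2.39
```

Held at about 15 N with no movement. Now I'll ramp down, open and rise.

drive_tool --series '[0.12, 0, 0, 0, 0, 0, 1.5, 0.24, 0, 0, 0, 0, 0, 1.5, 0.36, 0, 0, 0, 0, 0, 1.5, 0.48, -0.02, 0, 0, 0, 0, 1.5, 0.55, -0.04, 0, 0, 0, 0, 1.5]'

```text
clock: 23.25
eef_pos: [0.4418, 0.0225, 0.0982]
ee_rot: [0.0, 0.996, -0.086, 0.002]
wrist_force: [-0.3, -1.9, 12.5]
width: 0.212
```

drive_tool --series '[0, 0, 0, 0, 0, 0, 1.5, 0, 0, 0, 0, 0, 0, 4, 0, 0, 0, 0, 0, 0, 4, 0, 0, 0, 0, 0, 0, 4, 0, 0, 0, 0, 0, 0, 4]'

```text
clock: 23.75
eef_pos: [0.4397, 0.0229, 0.0968]
ee_rot: [0.0, 0.996, -0.086, -0.0]
wrist_force: [-0.4, 0.6, 0.1]
width: 0.434
```

drive_tool --series '[0, 0, 1, 0, 0, 0, 4, 0, 0, 4, 0, 0, 0, 4, 0, 0, 8, 0, 0, 0, 4, 0, 0, 12, 0, 0, 0, 4, 0, 0, 14, 0, 0, 0, 4]'

```text
clock: 24.25
eef_pos: [0.4412, 0.023, 0.2409]
ee_rot: [-0.0, 0.996, -0.086, 0.002]
wrist_force: [0.1, -0.8, -0.1]
width: 0.436
```

Run:
```python
from h import *
im2,_=shot("scene","scene6.png"); im,_=shot("top","top6.png")
cv2.imwrite('pics/m6.png',np.hstack([cv2.resize(im,(400,300)),cv2.resize(im2[90:250,140:353],(400,300))]))
pull()
for t in ("grip_mid","post_mid","stand"): avg(t,1)
```

```text
24.35 [0.4419 0.0231 0.2405] [ 0.2 -0.7 -1.1] pull 0.28 side -0.71 0.434 along 0.3
top grip_mid [[0.59, 0.0374, 0.1176]]
scene grip_mid [[0.5902, 0.0354, 0.1252]]
top post_mid []
scene post_mid [[0.4412, 0.0233, 0.1145]]
top stand [[0.5941, -0.0051, -0.0007]]
scene stand [[0.597, -0.006, -0.0029]]
```

View pics/m6.png

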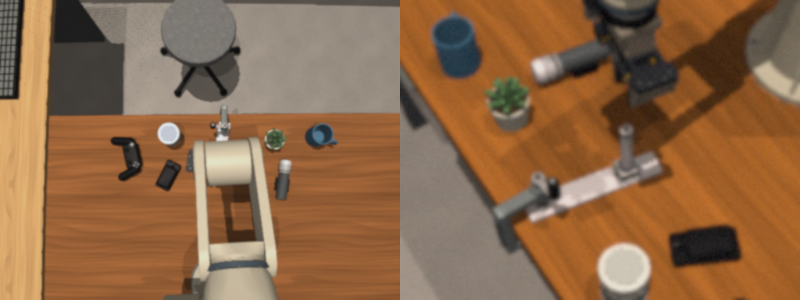

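The stand, crank and other things are where they were, and the gripper hangs clear above the post, at about (650,85) in the right half. I'm handing in.

```bash
python3 -c "
from h import *
print(manip.finish_job())"
```

```text
the job is handed in; nothing more can be done
None
```

The clamp is wound tight on the stand's foot, held a 15 N pull, and the job is handed in at about 24.7 s on the robot's clock.

- **Winding:** I turned the crank about 9.6 rad clockwise by its grip until it came up hard. The stop briefly took about 22 N at the grip, above the 7–10 N you give for hard tight. It then held 11.6 N without turning further.
- **Pull:** I drew the post back along the foot. The pull read 13.4–15.2 N for about 3 s, with the last 1 s at about 15 N. The tool moved only about 2 mm (rubber mount and fingers together). It did not creep while holding and returned as the pull was eased off.
- **Last checks:**
  - The networks put the post and the stand's origin within about 4 mm of their first readings, which is their own accuracy.
  - The grip is where I left it, to within a few mm.
  - The other things on the desk look untouched in both pictures, judged by eye rather than measured.
  - The gripper is open and clear above the post, with wrist force near zero.
- **Failed or unexplained readings:** The top camera could not find the post at the end because the arm hid it. Some earlier network readings were false detections, and I left those out. The wrist showed 5–24 N upward while gripping the crank, and between 7 N down and 12 N up on the post. I did not find the cause; these stayed far below the 120 N limit.

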